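# Cookie spread test: line up the samples by size

## Robot

A 7-joint arm with a two-finger parallel gripper is mounted at the origin on the work surface. World frame = base frame: x ahead of the robot, y to its left, z up, the work surface at z = 0. Lengths are in m, angles in rad, forces in N, time in s.
With the tool pointing down it reaches from about 0.4 to 0.85 m from the base axis. Payload 6.9 kg.
Tool frame: the origin (TCP) lies on the centre line of the jaws, within the pads' length; the fingertips stand 22 mm ahead of it and the grasp point (between the pads) lies 3 mm ahead of it (robot.tip_extent is the distance from the TCP to the fingertips, in m); z points along the fingers, y is the line along which they close (so a half turn about z gives the same grasp; the last joint's range is limited). The gripper opens to 85 mm and grips with 20 to 120 N. Pads are 22 mm wide; open, the fingers measure 114 mm over their backs; the gripper's body (76 mm by 85 mm) begins 54 mm behind the grasp point. The pads swing forward as they close: fully open they stand 13 mm farther back than shut.
Start: joints at [1.236, 0.507, -0.238, 1.5, 0.126, 1.149, -0.155], TCP at [0.266, -0.566, 0.253] pointing down, gripper open.
Joint ranges: [-3.08, 3.08], [-0.24, 2.05], [-1.43, 1.35], [0, 2.5], [-1.52, 4.66], [0.17, 1.96], [-2.89, 2.89]. Speed limits (rad/s): [2.39, 2.39, 3.14, 3.14, 3.14, 3.14, 3.14].

## Interface

Orientations are given as a unit quaternion [w, x, y, z].
In Python, from station import robot gives the robot as it stands.
- The arm moves only by the tool send_rows, never from a script. Its argument "plan" is a list of rows, each an object of numbers: "dx", "dy", "dz": the shift along the world's x, y, z as a fraction of full scale; "rx", "ry", "rz": the turn, a rotation vector about the world's x, y, z as a fraction of full scale. A call has 1 to 20 rows; each row shifts and turns the commanded pose from where the row before left it; what a row does not reach is not made up. Full scale, the value 1, is 0.05 m for a shift and 5 degrees for a turn. A row lasts 1/10 s, in which the tool goes at most 50 mm and 8.59 degrees, less where a joint would pass 70% of its speed; a pose out of reach is approached as far as the arm can. A call with a number of a shift or a turn outside -1 to 1 is refused whole. A call with a gripper value outside its range is refused whole. "gripper" is the finger opening in mm, from 0 to 85.4, set as the call begins (left out, the last holds). The fingers move at their own pace and stop on an object; the grip force is fixed at half the most. Time passes only in rows, so rows that do not move let the fingers close. It gives the time, the measured TCP pose, the force, the opening and the grip force at its end, in the units of the state.
- robot.observe(): the state, without advancing time (a new reading comes with each control period).
- robot.snapshot(name): name is "scene" or "top"; returns a dict with "img" (480x640x3 uint8, red, green, blue), "fx", "fy", "cx", "cy" (pixels), "cam_to_world" (4x4, takes a point from camera to world coordinates). Camera axes: x right, y down, z forward; pixel columns grow to the right and rows downward; lengths in m; the calibration is good to about 2 mm. A picture is of the moment at which its call begins. There is no depth.
- robot.close_job(): hands the job in; it is judged then, once.
Trained networks look in a picture, given as the dict that the camera call returned (one of the last four; its "shot" number tells which), for a name from the list of things; names that differ only in an ending like _2 or _b are one class to them, and where a whole thing is asked for, a point or a joint stands for the part that bears it (a point fixed in the world has none). Each returns a list of dicts, best first, with "conf" (0 to 1); they miss things now and then, are a little off and sometimes report something else, mostly with a low value. They report only what shows in the picture. A call takes as long as a camera call. They do not tell look-alikes from the thing itself.
- robot.look_for(target, picture): "bbox" ([left, top, right, bottom] in pixels, round what is visible of it).
The state is a dict: "t": time; "joint_positions": joint angles; "qvel": joint speeds; "joint_efforts": joint torques, N m; "tcp_pos": TCP position; "eef_rot": TCP orientation; "contact_force": force on the tool from outside, world axes, zero at the start; "ft_torque": the same for the moment, N m; "grip_width": opening from 0.0 (shut) to 1.0 (fully open); "gripper_force": force on a finger pad.
Only numpy, scipy, OpenCV 4.12 (cv2) and the standard library are available. Lean on these libraries where they do the work, as an engineer would, in place of code of your own. Each camera call takes 0.05 s, during which the arm holds its last target. There are 200 camera calls.

## Task

Line up the four round cookies from the baking sheet on the row of white sample plates in order of size, one lying flat in the middle of each plate: the smallest on the plate at the scale's end of the row, then larger and larger to the far end. Leave the square shortbread and the scale where they are.

Things in the scene. Friction and masses are not known exactly. Their poses are not given: they have to be found in the camera images.
- cookie_a: the smallest of four round chocolate-chip cookies: golden brown disc with dark chips, 30 mm across, 18 mm thick, lying flat on the dark baking sheet (sheet top 4 mm above the table). Origin: centre of its underside; z up. Rigid, 13 g or so. Grasp from above, fingers fore and aft (world x), where 25 mm or more is free; less towards its neighbours in y.
- cookie_b: the second smallest of four round chocolate-chip cookies: golden brown disc with dark chips, 40 mm across, 18 mm thick, lying flat on the dark baking sheet (sheet top 4 mm above the table). Origin: centre of its underside; z up. Rigid, 20 g or so. Grasp from above, fingers fore and aft (world x), where 25 mm or more is free; less towards its neighbours in y.
- cookie_c: the second largest of four round chocolate-chip cookies: golden brown disc with dark chips, 51 mm across, 18 mm thick, lying flat on the dark baking sheet (sheet top 4 mm above the table). Origin: centre of its underside; z up. Rigid, 27 g or so. Grasp from above, fingers fore and aft (world x), where 25 mm or more is free; less towards its neighbours in y.
- cookie_d: the largest of four round chocolate-chip cookies: golden brown disc with dark chips, 63 mm across, 18 mm thick, lying flat on the dark baking sheet (sheet top 4 mm above the table). Origin: centre of its underside; z up. Rigid, 36 g or so. Grasp from above, fingers fore and aft (world x), where 25 mm or more is free; less towards its neighbours in y.
- plate_1: one of four identical fixed white square plates, flat, rimless, 84 x 84 x 6 mm, in a straight row, 95 mm centre to centre, on a wooden board (96 x 380 x 10 mm) beyond the baking sheet. Row along world y within 6 degrees; which plate is where in it is shuffled. Origin: centre of underside, 10 mm above the table (top at 16 mm); x across the row, y along it, z up.
- plate_2: one of four identical fixed white square plates, flat, rimless, 84 x 84 x 6 mm, in a straight row, 95 mm centre to centre, on a wooden board (96 x 380 x 10 mm) beyond the baking sheet. Row along world y within 6 degrees; which plate is where in it is shuffled. Origin: centre of underside, 10 mm above the table (top at 16 mm); x across the row, y along it, z up.
- plate_3: one of four identical fixed white square plates, flat, rimless, 84 x 84 x 6 mm, in a straight row, 95 mm centre to centre, on a wooden board (96 x 380 x 10 mm) beyond the baking sheet. Row along world y within 6 degrees; which plate is where in it is shuffled. Origin: centre of underside, 10 mm above the table (top at 16 mm); x across the row, y along it, z up.
- plate_4: one of four identical fixed white square plates, flat, rimless, 84 x 84 x 6 mm, in a straight row, 95 mm centre to centre, on a wooden board (96 x 380 x 10 mm) beyond the baking sheet. Row along world y within 6 degrees; which plate is where in it is shuffled. Origin: centre of underside, 10 mm above the table (top at 16 mm); x across the row, y along it, z up.
- scale: white electronic bench scale with square steel pan, 200 x 190 mm, 58 mm high, 2 kg, standing free past one end of the row of plates (either end; past the other stands a steel mixing bowl, 170 mm across, 70 mm high). Its centre is about 180 mm from that of the plate at its end. Origin: centre of underside. Bystander that tells which end is which.
- shortbread: square pale shortbread biscuit, 46 x 46 mm, 14 mm thick, lying among the round cookies on the baking sheet. Origin: centre of its underside. A bystander: it stays where it is.
There are look-alikes about, which are no part of the job. Leave any red look-alike of the cookie_c alone.

How it is judged:
At the end, for the whole second after the job is handed in: Each round cookie lies flat and at rest on its own plate, centre within 14 mm of the plate's centre, smallest on the plate nearest the scale, then in order of size to the largest on the farthest plate; shortbread and scale displaced by no more than 20 mm (((horizontal distance between cookie_a and plate_1 below 0.014 m and z of cookie_a in the frame of plate_1 between 0.003 and 0.009 m) or (horizontal distance between cookie_a and plate_2 below 0.014 m and z of cookie_a in the frame of plate_2 between 0.003 and 0.009 m) or (horizontal distance between cookie_a and plate_3 below 0.014 m and z of cookie_a in the frame of plate_3 between 0.003 and 0.009 m) or (horizontal distance between cookie_a and plate_4 below 0.014 m and z of cookie_a in the frame of plate_4 between 0.003 and 0.009 m)) and horizontal distance between cookie_a and scale below 0.2255 m and angle between each of cookie_a, cookie_b, cookie_c, cookie_d's own z axis and vertical below 0.12 rad and linear speed of each of cookie_a, cookie_b, cookie_c, cookie_d below 0.02 m/s and ((horizontal distance between cookie_b and plate_1 below 0.014 m and z of cookie_b in the frame of plate_1 between 0.003 and 0.009 m) or (horizontal distance between cookie_b and plate_2 below 0.014 m and z of cookie_b in the frame of plate_2 between 0.003 and 0.009 m) or (horizontal distance between cookie_b and plate_3 below 0.014 m and z of cookie_b in the frame of plate_3 between 0.003 and 0.009 m) or (horizontal distance between cookie_b and plate_4 below 0.014 m and z of cookie_b in the frame of plate_4 between 0.003 and 0.009 m)) and horizontal distance between cookie_b and scale between 0.2255 and 0.3155 m and ((horizontal distance between cookie_c and plate_1 below 0.014 m and z of cookie_c in the frame of plate_1 between 0.003 and 0.009 m) or (horizontal distance between cookie_c and plate_2 below 0.014 m and z of cookie_c in the frame of plate_2 between 0.003 and 0.009 m) or (horizontal distance between cookie_c and plate_3 below 0.014 m and z of cookie_c in the frame of plate_3 between 0.003 and 0.009 m) or (horizontal distance between cookie_c and plate_4 below 0.014 m and z of cookie_c in the frame of plate_4 between 0.003 and 0.009 m)) and horizontal distance between cookie_c and scale between 0.3155 and 0.408 m and ((horizontal distance between cookie_d and plate_1 below 0.014 m and z of cookie_d in the frame of plate_1 between 0.003 and 0.009 m) or (horizontal distance between cookie_d and plate_2 below 0.014 m and z of cookie_d in the frame of plate_2 between 0.003 and 0.009 m) or (horizontal distance between cookie_d and plate_3 below 0.014 m and z of cookie_d in the frame of plate_3 between 0.003 and 0.009 m) or (horizontal distance between cookie_d and plate_4 below 0.014 m and z of cookie_d in the frame of plate_4 between 0.003 and 0.009 m)) and horizontal distance between cookie_d and scale above 0.408 m); the robot touches nothing.
It fails at once if the shortbread is displaced by more than 20 mm (distance of shortbread from where it was at the start of the episode above 0.02 m).
It fails at once if the scale is displaced by more than 20 mm (distance of scale from where it was at the start of the episode above 0.02 m).
It also fails if it takes over 96 s, if anything falls off the work surface, if the arm or the gripper's body presses on something with over 40 N, if the wrist force passes 120 N, or if a joint passes its speed limit or range.

## Working session

There is one attempt and no reset: what is moved stays moved. The work goes in short steps, Python scripts to look and compute and a tool call to move; the robot and the scene stay as the last step left them, time stands still between calls to the robot, and variables do not carry over. Pictures are saved under pics/ and viewed, at most 14 in all, crops included, and the job is handed in when it is done.

Besides the shell and the picture viewer there is one more tool, called after ">>>" in YAML: its name, and indented under it one key for each argument. send_rows: Moves the arm, as the interface text tells. Shift numbers are shares of 0.05 m and turn numbers shares of 5 degrees, none past 1 either way. Its arguments: {"type":"object","properties":{"plan":{"type":"array","items":{"type":"object","properties":{"dx":{"type":"number","minimum":-1,"maximum":1},"dy":{"type":"number","minimum":-1,"maximum":1},"dz":{"type":"number","minimum":-1,"maximum":1},"rx":{"type":"number","minimum":-1,"maximum":1},"ry":{"type":"number","minimum":-1,"maximum":1},"rz":{"type":"number","minimum":-1,"maximum":1}}}},"gripper":{"type":"number"}},"required":["plan"]}

```bash
mkdir -p pics
cat > h.py <<'E'
import numpy as np, cv2
from station import robot
def save(s,n): cv2.imwrite('pics/'+n, s['img'][:,:,::-1])
def ray(s,u,v):
    T=np.array(s['cam_to_world']); d=T[:3,:3]@np.array([(u-s['cx'])/s['fx'],(v-s['cy'])/s['fy'],1]); return T[:3,3],d
def at(s,u,v,z):
    o,d=ray(s,u,v); return o+d*(z-o[2])/d[2]
def proj(s,p):
    T=np.array(s['cam_to_world']); c=T[:3,:3].T@(np.array(p)-T[:3,3]); return s['fx']*c[0]/c[2]+s['cx'],s['fy']*c[1]/c[2]+s['cy']
def tri(s1,p1,s2,p2):
    A=np.zeros((3,3));b=np.zeros(3)
    for s,p in((s1,p1),(s2,p2)):
        o,d=ray(s,*p);d=d/np.linalg.norm(d);M=np.eye(3)-np.outer(d,d);A+=M;b+=M@o
    return np.linalg.solve(A,b)
E
python3 - <<'E'
from h import *
np.set_printoptions(precision=4,suppress=True)
for n in('top','scene'):
    s=robot.snapshot(n); save(s,n+'0.png'); print(n,s['fx'],s['cx'],s['cy'],np.array(s['cam_to_world']))
    for t in('cookie_a','plate_1','scale','shortbread'):
        for d in robot.look_for(t,s):
            b=d['bbox']; print(t,round(d['conf'],2),np.round(b,0),at(s,(b[0]+b[2])/2,(b[1]+b[3])/2,0.02))
o=robot.observe();print(o['t'],o['tcp_pos'],o['eef_rot'],o['contact_force'],o['grip_width'])
E
```

```text
top 604.8932329798303 326.61158111567335 236.8254108369799 [[-0.0254 -0.9817  0.1885  0.2496]
 [-0.9996  0.022  -0.0201  0.0232]
 [ 0.0156 -0.1889 -0.9819  1.5102]
 [ 0.      0.      0.      1.    ]]
cookie_a 0.87 [246. 307. 264. 332.] [0.3348 0.1725 0.02  ]
cookie_a 0.79 [326. 251. 352. 277.] [ 0.4668 -0.0368  0.02  ]
cookie_a 0.75 [277. 309. 296. 330.] [0.3331 0.0966 0.02  ]
cookie_a 0.74 [222. 256. 237. 272.] [0.4732 0.2352 0.02  ]
cookie_a 0.66 [255. 255. 278. 273.] [0.4709 0.1438 0.02  ]
cookie_a 0.47 [298. 251. 309. 259.] [0.4909 0.0522 0.02  ]
plate_1 0.77 [353. 179. 389. 214.] [ 0.6374 -0.1228  0.02  ]
plate_1 0.72 [283. 181. 315. 217.] [0.634  0.0613 0.02  ]
plate_1 0.68 [242. 184. 279. 219.] [0.6312 0.1579 0.02  ]
plate_1 0.63 [318. 181. 352. 217.] [ 0.6327 -0.0323  0.02  ]
scale 0.88 [152. 131. 233. 215.] [0.7084 0.3318 0.02  ]
shortbread 0.53 [369. 263. 386. 283.] [ 0.4412 -0.1314  0.02  ]
scene 519.2755574901385 316.5346303605331 241.7576356634841 [[-0.7974  0.3618 -0.4829  0.9994]
 [ 0.6033  0.4638 -0.6488  0.6482]
 [-0.0108 -0.8087 -0.5882  0.6383]
 [ 0.      0.      0
[... 197 characters left out ...]
e_a 0.8 [311. 231. 339. 253.] [ 0.479  -0.0227  0.02  ]
cookie_a 0.56 [436. 261. 457. 278.] [0.3528 0.1868 0.02  ]
cookie_a 0.49 [339. 258. 356. 275.] [0.4939 0.0655 0.02  ]
plate_1 0.96 [250. 282. 319. 324.] [0.6461 0.0771 0.02  ]
plate_1 0.79 [200. 235. 258. 272.] [ 0.6516 -0.1098  0.02  ]
plate_1 0.71 [226. 252. 286. 298.] [ 0.6446 -0.0193  0.02  ]
plate_1 0.6 [286. 307. 352. 360.] [0.6426 0.1715 0.02  ]
scale 0.68 [255. 342. 455. 480.] [0.6917 0.3201 0.02  ]
shortbread 0.55 [292. 210. 322. 225.] [ 0.4541 -0.1178  0.02  ]
shortbread 0.31 [409. 308. 431. 329.] [0.4862 0.2474 0.02  ]
0.5 [ 0.2661 -0.5655  0.2532] [-0.0001  0.9759  0.2182 -0.    ] [-0.0823 -0.1055  0.32  ] 1.0002096610593545
```

Run:
```python
import cv2
i=cv2.imread('pics/top0.png'); cv2.imwrite('pics/topc.png',cv2.resize(i[120:345,140:440],None,fx=2.66,fy=2.66,interpolation=2))
```

```text
(no output)
```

View pics/topc.png

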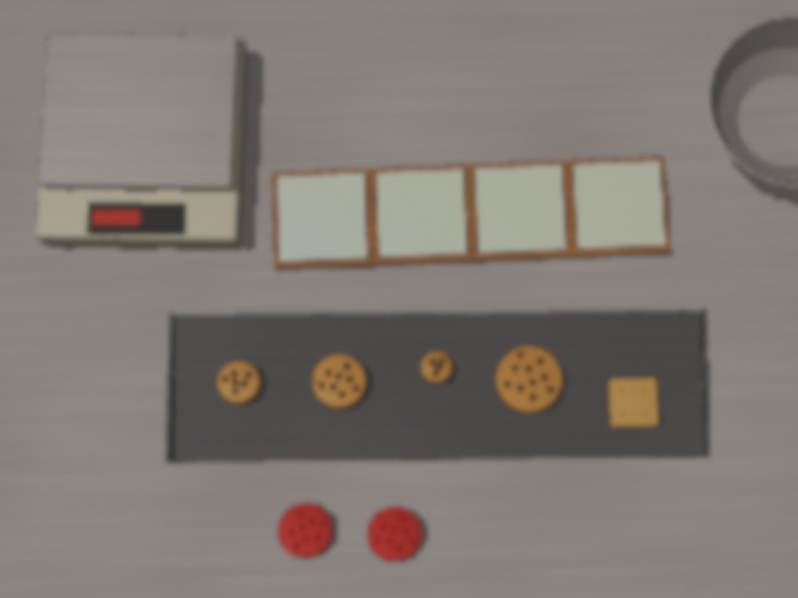

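View pics/scene0.png

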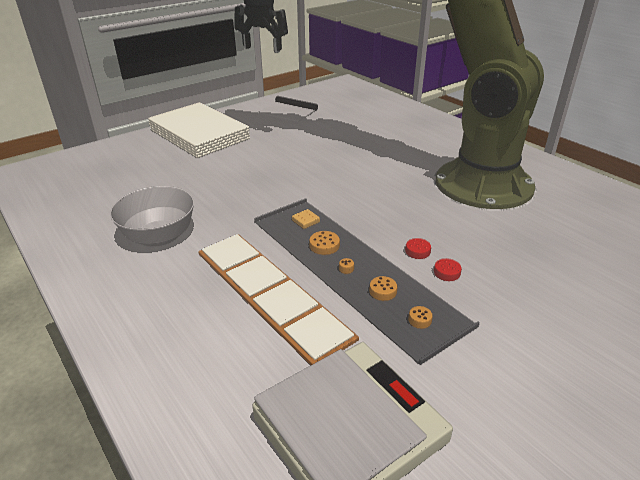

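The crops show, from the scale's end (left): b at (238,382), c (339,381), a (437,367), d (529,379), shortbread (633,402). There are two red look-alikes at (306,530) and (395,533), which I'll leave alone. The plates lie at about y=215, with the scale on the left (+y) and the bowl on the right. Next I'll fit the silhouettes in both views.

```bash
cat > m.py <<'E'
from h import *
from scipy.optimize import least_squares
R=dict(a=.015,b=.02,c=.0255,d=.0315)
def comps(mask,amin):
    n,l,st,ce=cv2.connectedComponentsWithStats(mask.astype(np.uint8))
    return [(l==i) for i in range(1,n) if st[i,4]>=amin]
def stats(m):
    v,u=np.nonzero(m); return np.array([u.mean(),v.mean()])
def hullc(s,pts):
    q=np.array([proj(s,p) for p in pts],np.float32); h=cv2.convexHull(q); M=cv2.moments(h); return np.array([M['m10']/M['m00'],M['m01']/M['m00']]),M['m00']
def cyl(x,y,z,r,h):
    t=np.linspace(0,2*np.pi,48); return [(x+r*np.cos(a),y+r*np.sin(a),z+k) for a in t for k in(0,h)]
def box(x,y,z,w,h,yaw=0):
    c,s_=np.cos(yaw),np.sin(yaw); return [(x+c*i-s_*j,y+s_*i+c*j,z+k) for i in(-w/2,w/2) for j in(-w/2,w/2) for k in(0,h)]
def near(s,ms,p,shape):
    c,A=hullc(s,shape(p)); 
    b=min(ms,key=lambda m:np.hypot(*(stats(m)-c))); return b,A
def masks(s):
    hsv=cv2.cvtColor(s['img'],cv2.COLOR_RGB2HSV); H,S,V=[hsv[:,:,i].astype(int) for i in range(3)]
    m=((H>8)&(H<28)&(S>100)).astype(np.uint8); m=cv2.morphologyEx(m,cv2.MORPH_CLOSE,np.ones((5,5)))
    w=(S<45)&(V>170)
    return m,w,hsv
def fit(ss,mss,p0,shape,free_z=True):
    obs=[near(s,ms,p0,shape) for s,ms in zip(ss,mss)]
    f=lambda p:np.concatenate([hullc(s,shape(p))[0]-stats(o[0]) for s,o in zip(ss,obs)])
    r=least_squares(f,p0,x_scale=.01); return r.x,np.abs(r.fun).max(),[(int(o[0].sum()),int(hullc(s,shape(r.x))[1])) for s,o in zip(ss,obs)]
E
python3 - <<'E'
from m import *
np.set_printoptions(precision=4,suppress=True)
ss=[robot.snapshot('top'),robot.snapshot('scene')]
for s,q in zip(ss,[(299,200),(284,303)]): print(masks(s)[2][q[1],q[0]], masks(s)[2][ q[1],q[0]-3])
mm=[comps(masks(s)[0],40) for s in ss]
for n,p in dict(b=(.47,.235,.004),c=(.47,.144,.004),a=(.485,.055,.004),d=(.467,-.037,.004)).items():
    print(n,fit(ss,mm,np.array(p),lambda p:cyl(*p,R[n],.018)))
print('sb',fit(ss,mm,np.array((.441,-.131,.004)),lambda p:box(*p,.046,.014)))
ww=[]
for s in ss:
    hsv=masks(s)[2]; m=(hsv[:,:,2]>(155 if s is ss[0] else 195))&(hsv[:,:,1]<50); ww.append(comps(cv2.morphologyEx(m.astype(np.uint8),cv2.MORPH_OPEN,np.ones((2,2))),300)); print([ (stats(c).round(),c.sum()) for c in ww[-1]][:12])
for y in(.158,.061,-.032,-.123):
    print('pl',fit(ss,ww,np.array((.633,y,.010)),lambda p:box(*p,.084,.006,.05)))
E
```

```text
[ 41  25 174] [ 41  23 174]
[ 21  26 227] [ 23  27 226]
b (array([0.4753, 0.2375, 0.0003]), np.float64(0.18408266816263108), [(215, 222), (439, 485)])
c (array([0.4741, 0.1432, 0.0002]), np.float64(0.1844598142465088), [(348, 347), (562, 611)])
a (array([0.4856, 0.052 , 0.0005]), np.float64(0.15675635863203752), [(122, 124), (205, 230)])
d (array([ 0.4718, -0.0353,  0.0003]), np.float64(0.23824287399429522), [(520, 516), (606, 649)])
sb (array([ 0.4461, -0.1355, -0.0029]), np.float64(0.9149374674379942), [(356, 356), (339, 392)])
[(array([373., 198.]), np.int64(950)), (array([299., 201.]), np.int64(957)), (array([336., 199.]), np.int64(943)), (array([262., 202.]), np.int64(963)), (array([191., 200.]), np.int64(638)), (array([600., 277.]), np.int64(5656))]
[(array([199., 124.]), np.int64(2222)), (array([231., 252.]), np.int64(1056)), (array([257., 276.]), np.int64(1254)), (array([286., 303.]), np.int64(1518)), (array([319., 333.]), np.int64(1855)), (array([186., 405.]), np.int64(15805)), (array([259., 343.]), np.int64(695)), (array([364., 357.]), np.int64(485)), (array([421., 428.]), np.int64(1201))]
pl (array([0.633, 0.158, 0.01 ]), np.float64(2.69377123560173), [(963, 1084), (1855, 2040)])
pl (array([0.634 , 0.0631, 0.0038]), np.float64(0.7563075913190005), [(957, 1068), (1518, 1673)])
pl (array([ 0.6358, -0.0337,  0.0024]), np.float64(0.3628689702877921), [(943, 1062), (1254, 1391)])
pl (array([ 0.6379, -0.1295,  0.0033]), np.float64(0.18461118751892514), [(950, 1063), (1056, 1173)])
```

Run:
```python
from m import *
np.set_printoptions(precision=4,suppress=True)
print([x for x in dir(robot) if x[0]!='_'], robot.tip_extent)
ss=[robot.snapshot('top'),robot.snapshot('scene')]
mm=[comps(masks(s)[0],40) for s in ss]; ww=[comps((masks(s)[2][:,:,2]>t)&(masks(s)[2][:,:,1]<50),300) for s,t in zip(ss,(155,195))]
for n,p in dict(b=(.47,.235),c=(.47,.144),a=(.485,.055),d=(.467,-.037)).items():
    print(n,[fit([s],[k],np.array(p),lambda p:cyl(*p,.004,R[n],.018))[0] for s,k in zip(ss,mm)])
for y in(.158,.061,-.032,-.123):
    print('pl',[fit([s],[k],np.array((.633,y)),lambda p:box(*p,.0159,.084,.0001,.02))[0] for s,k in zip(ss,ww)])
```

```text
['IKError', 'close_job', 'look_for', 'observe', 'snapshot', 'tip_extent'] 0.022
b [array([0.475 , 0.2363]), array([0.4782, 0.24  ])]
c [array([0.4739, 0.1425]), array([0.4771, 0.1465])]
a [array([0.4854, 0.0515]), array([0.4882, 0.0555])]
d [array([ 0.4717, -0.0356]), array([ 0.4747, -0.0309])]
pl [array([0.6325, 0.1581]), array([0.6368, 0.1628])]
pl [array([0.6345, 0.0625]), array([0.6394, 0.069 ])]
pl [array([ 0.633, -0.032]), array([ 0.6426, -0.0215])]
pl [array([ 0.6388, -0.1268]), array([ 0.633, -0.123])]
```

>>> send_rows:
  plan:
    - {"dx": 0.22,"dy": 0.618,"dz": -0.133,"rz": 0.648}
    - {"dx": 0.22,"dy": 0.618,"dz": -0.133,"rz": 0.648}
    - {"dx": 0.22,"dy": 0.618,"dz": -0.133,"rz": 0.648}
    - {"dx": 0.22,"dy": 0.618,"dz": -0.133,"rz": 0.648}
    - {"dx": 0.22,"dy": 0.618,"dz": -0.133,"rz": 0.648}
    - {"dx": 0.22,"dy": 0.618,"dz": -0.133,"rz": 0.648}
    - {"dx": 0.22,"dy": 0.618,"dz": -0.133,"rz": 0.648}
    - {"dx": 0.22,"dy": 0.618,"dz": -0.133,"rz": 0.648}
    - {"dx": 0.22,"dy": 0.618,"dz": -0.133,"rz": 0.648}
    - {"dx": 0.22,"dy": 0.618,"dz": -0.133,"rz": 0.648}
    - {"dx": 0.22,"dy": 0.618,"dz": -0.133,"rz": 0.648}
    - {"dx": 0.22,"dy": 0.618,"dz": -0.133,"rz": 0.648}
    - {"dx": 0.22,"dy": 0.618,"dz": -0.133,"rz": 0.648}
    - {"dx": 0.22,"dy": 0.618,"dz": -0.133,"rz": 0.648}
    - {"dx": 0.22,"dy": 0.618,"dz": -0.133,"rz": 0.648}
    - {"dx": 0.22,"dy": 0.618,"dz": -0.133,"rz": 0.648}
    - {"dx": 0.22,"dy": 0.618,"dz": -0.133,"rz": 0.648}
    - {"dx": 0.22,"dy": 0.618,"dz": -0.133,"rz": 0.648}
    - {"dx": 0.22,"dy": 0.618,"dz": -0.133,"rz": 0.648}
    - {"dx": 0.22,"dy": 0.618,"dz": -0.133,"rz": 0.648}
  gripper: 55

```text
$.plan[0]: bad value
```

>>> send_rows:
  plan:
    - {"dx": 0.2,"dy": 0.6,"dz": -0.1,"rx": 0,"ry": 0,"rz": 0.6}
  gripper: 55

```text
t: 0.8
tcp_pos: [0.2739, -0.5388, 0.2482]
eef_rot: [0.001, 0.97, 0.241, -0.001]
contact_force: [-0.4, -0.8, -0.4]
grip_width: 0.856
gripper_force: 0.0
```

>>> send_rows:
  plan:
    - {"dx": 0.21,"dy": 0.59,"dz": -0.13,"rx": 0,"ry": 0,"rz": 0.62}
    - {"dx": 0.21,"dy": 0.59,"dz": -0.13,"rx": 0,"ry": 0,"rz": 0.62}
    - {"dx": 0.21,"dy": 0.59,"dz": -0.13,"rx": 0,"ry": 0,"rz": 0.62}
    - {"dx": 0.21,"dy": 0.59,"dz": -0.13,"rx": 0,"ry": 0,"rz": 0.62}
    - {"dx": 0.21,"dy": 0.59,"dz": -0.13,"rx": 0,"ry": 0,"rz": 0.62}
    - {"dx": 0.21,"dy": 0.59,"dz": -0.13,"rx": 0,"ry": 0,"rz": 0.62}
    - {"dx": 0.21,"dy": 0.59,"dz": -0.13,"rx": 0,"ry": 0,"rz": 0.62}
    - {"dx": 0.21,"dy": 0.59,"dz": -0.13,"rx": 0,"ry": 0,"rz": 0.62}
    - {"dx": 0.21,"dy": 0.59,"dz": -0.13,"rx": 0,"ry": 0,"rz": 0.62}
    - {"dx": 0.21,"dy": 0.59,"dz": -0.13,"rx": 0,"ry": 0,"rz": 0.62}
    - {"dx": 0.21,"dy": 0.59,"dz": -0.13,"rx": 0,"ry": 0,"rz": 0.62}
    - {"dx": 0.21,"dy": 0.59,"dz": -0.13,"rx": 0,"ry": 0,"rz": 0.62}
    - {"dx": 0.21,"dy": 0.59,"dz": -0.13,"rx": 0,"ry": 0,"rz": 0.62}
    - {"dx": 0.21,"dy": 0.59,"dz": -0.13,"rx": 0,"ry": 0,"rz": 0.62}
    - {"dx": 0.21,"dy": 0.59,"dz": -0.13,"rx": 0,"ry": 0,"rz": 0.62}
    - {"dx": 0.21,"dy": 0.59,"dz": -0.13,"rx": 0,"ry": 0,"rz": 0.62}
    - {"dx": 0.21,"dy": 0.59,"dz": -0.13,"rx": 0,"ry": 0,"rz": 0.62}
    - {"dx": 0.21,"dy": 0.59,"dz": -0.13,"rx": 0,"ry": 0,"rz": 0.62}
    - {"dx": 0.21,"dy": 0.59,"dz": -0.13,"rx": 0,"ry": 0,"rz": 0.62}
    - {"dx": 0,"dy": 0,"dz": 0,"rx": 0,"ry": 0,"rz": 0.62}
  gripper: 55

```text
t: 2.8
tcp_pos: [0.477, 0.0299, 0.1247]
eef_rot: [-0.0, 0.703, 0.711, 0.002]
contact_force: [-0.2, -0.8, 1.2]
grip_width: 0.645
gripper_force: 0.0
```

Run:
```python
from m import *
np.set_printoptions(precision=4,suppress=True)
o=robot.observe();print(o['t'],o['tcp_pos'],o['eef_rot'],o['contact_force'],o['grip_width'],o['joint_positions'])
ss=[robot.snapshot('top'),robot.snapshot('scene')]
c=[]
for s in ss:
    u,v=map(int,proj(s,o['tcp_pos'])); print(u,v)
    c.append(cv2.resize(s['img'][max(0,v-60):max(0,v-60)+120,u-60:u+60,::-1],(400,400),interpolation=2))
cv2.imwrite('pics/g1.png',np.hstack(c))
```

```text
2.8 [0.477  0.0299 0.1247] [-0.0005  0.7031  0.7111  0.0017] [-0.1802 -0.8487  1.1893] 0.6447240093321224 [ 0.2896  0.4861 -0.577   2.0493  0.3962  0.7125 -0.5271]
311 253
343 208
```

View pics/g1.png

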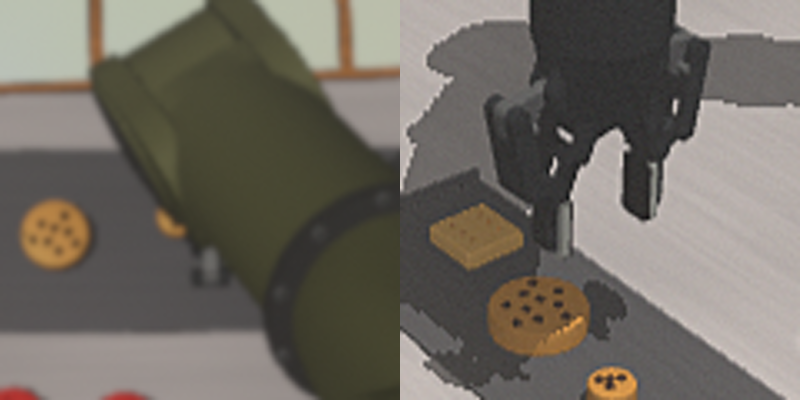

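>>> send_rows:
  plan:
    - {"dx": 0.1,"dy": 0.24,"dz": -0.5,"rx": 0,"ry": 0,"rz": 0}
    - {"dx": 0.1,"dy": 0.23,"dz": -0.5,"rx": 0,"ry": 0,"rz": 0}
    - {"dx": 0,"dy": 0,"dz": 0,"rx": 0,"ry": 0,"rz": 0}
    - {"dx": 0,"dy": 0,"dz": 0,"rx": 0,"ry": 0,"rz": 0}
  gripper: 55

```text
t: 3.3
tcp_pos: [0.4851, 0.0477, 0.075]
eef_rot: [-0.0, 0.706, 0.708, -0.001]
contact_force: [0.8, -0.1, -0.2]
grip_width: 0.644
gripper_force: 0.0
```

Run:
```python
from m import *
np.set_printoptions(precision=4,suppress=True)
o=robot.observe();print(o['tcp_pos'],o['eef_rot'])
s=robot.snapshot('scene'); u,v=map(int,proj(s,o['tcp_pos'])); print(u,v)
cv2.imwrite('pics/g2.png',cv2.resize(s['img'][v-50:v+70,u-80:u+80,::-1],(800,600),interpolation=2))
# tip-mid projections to compare
print([np.round(proj(s,o['tcp_pos']+np.array([d,0,-.022]))) for d in(-.0275,0,.0275)])
for q in [(373,198),(336,199),(299,201),(262,202)]: pass
t=robot.snapshot('top')
for s,th in((t,155),(s,195)):
    hsv=masks(s)[2]; m=(hsv[:,:,2]>th)&(hsv[:,:,1]<50)
    for c in comps(cv2.morphologyEx(m.astype(np.uint8),cv2.MORPH_OPEN,np.ones((2,2))),300):
        p=at(s,*stats(c),.016)
        if abs(p[0]-.635)<.02 and abs(p[1])<.19: print(p,c.sum())
```

```text
[0.4851 0.0477 0.075 ] [-0.0002  0.7063  0.7079 -0.0007]
345 236
[array([356., 241.]), array([345., 246.]), array([334., 252.])]
[ 0.6378 -0.0381  0.016 ] 894
[ 0.636  -0.1289  0.016 ] 1010
[0.6514 0.0714 0.016 ] 438
[0.6306 0.1561 0.016 ] 998
[ 0.6426 -0.0202  0.016 ] 1267
[0.6406 0.0739 0.016 ] 1526
[0.6384 0.1683 0.016 ] 1870
```

View pics/g2.png

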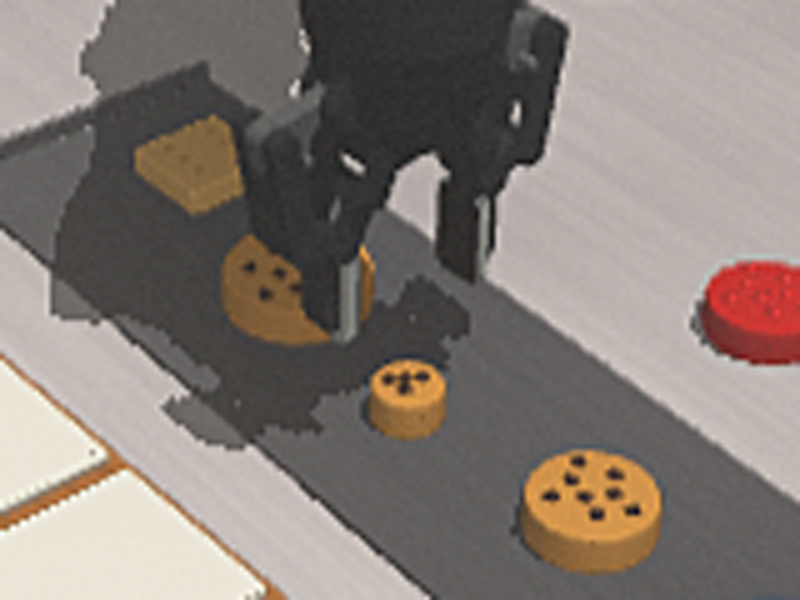

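>>> send_rows:
  plan:
    - {"dx": 0.04,"dy": 0.12,"dz": 0,"rx": 0,"ry": 0,"rz": 0}
    - {"dx": 0,"dy": 0,"dz": -0.3,"rx": 0,"ry": 0,"rz": 0}
    - {"dx": 0,"dy": 0,"dz": -0.3,"rx": 0,"ry": 0,"rz": 0}
    - {"dx": 0,"dy": 0,"dz": -0.3,"rx": 0,"ry": 0,"rz": 0}
    - {"dx": 0,"dy": 0,"dz": 0,"rx": 0,"ry": 0,"rz": 0}
    - {"dx": 0,"dy": 0,"dz": 0,"rx": 0,"ry": 0,"rz": 0}
  gripper: 55

```text
t: 4.0
tcp_pos: [0.4878, 0.0545, 0.0304]
eef_rot: [0.0, 0.706, 0.708, 0.0]
contact_force: [0.3, 0.0, -0.5]
grip_width: 0.644
gripper_force: 0.0
```

>>> send_rows:
  plan:
    - {"dx": 0,"dy": 0,"dz": 0,"rx": 0,"ry": 0,"rz": 0}
    - {"dx": 0,"dy": 0,"dz": 0,"rx": 0,"ry": 0,"rz": 0}
    - {"dx": 0,"dy": 0,"dz": 0,"rx": 0,"ry": 0,"rz": 0}
    - {"dx": 0,"dy": 0,"dz": 0,"rx": 0,"ry": 0,"rz": 0}
    - {"dx": 0,"dy": 0,"dz": 0,"rx": 0,"ry": 0,"rz": 0}
    - {"dx": 0,"dy": 0,"dz": 0,"rx": 0,"ry": 0,"rz": 0}
    - {"dx": 0,"dy": 0,"dz": 0,"rx": 0,"ry": 0,"rz": 0}
    - {"dx": 0,"dy": 0,"dz": 0,"rx": 0,"ry": 0,"rz": 0}
    - {"dx": 0,"dy": 0,"dz": 0,"rx": 0,"ry": 0,"rz": 0}
    - {"dx": 0,"dy": 0,"dz": 0,"rx": 0,"ry": 0,"rz": 0}
  gripper: 15

```text
t: 5.0
tcp_pos: [0.4881, 0.0545, 0.031]
eef_rot: [0.001, 0.706, 0.708, 0.001]
contact_force: [-1.3, -1.5, 8.6]
grip_width: 0.318
gripper_force: 58.6
```

>>> send_rows:
  plan:
    - {"dx": 0,"dy": 0,"dz": 0.2,"rx": 0,"ry": 0,"rz": 0}
    - {"dx": 0,"dy": 0,"dz": 0.5,"rx": 0,"ry": 0,"rz": 0}
    - {"dx": 0,"dy": 0,"dz": 0.5,"rx": 0,"ry": 0,"rz": 0}
    - {"dx": 0,"dy": 0,"dz": 0.5,"rx": 0,"ry": 0,"rz": 0}
    - {"dx": 0,"dy": 0,"dz": 0,"rx": 0,"ry": 0,"rz": 0}
    - {"dx": 0,"dy": 0,"dz": 0,"rx": 0,"ry": 0,"rz": 0}

```text
t: 5.6
tcp_pos: [0.4879, 0.0542, 0.1157]
eef_rot: [0.001, 0.706, 0.708, 0.001]
contact_force: [1.0, -0.8, -0.2]
grip_width: 0.317
gripper_force: 59.3
```

Run:
```python
from m import *
o=robot.observe();print(o['tcp_pos'],o['gripper_force'],o['grip_width'])
s=robot.snapshot('scene'); u,v=map(int,proj(s,o['tcp_pos'])); print(u,v)
cv2.imwrite('pics/g3.png',cv2.resize(s['img'][v-40:v+50,u-60:u+60,::-1],(800,600),interpolation=2))
```

```text
[0.48790264 0.05424226 0.11569922] 59.29661166854203 0.31742945629669117
347 220
```

View pics/g3.png

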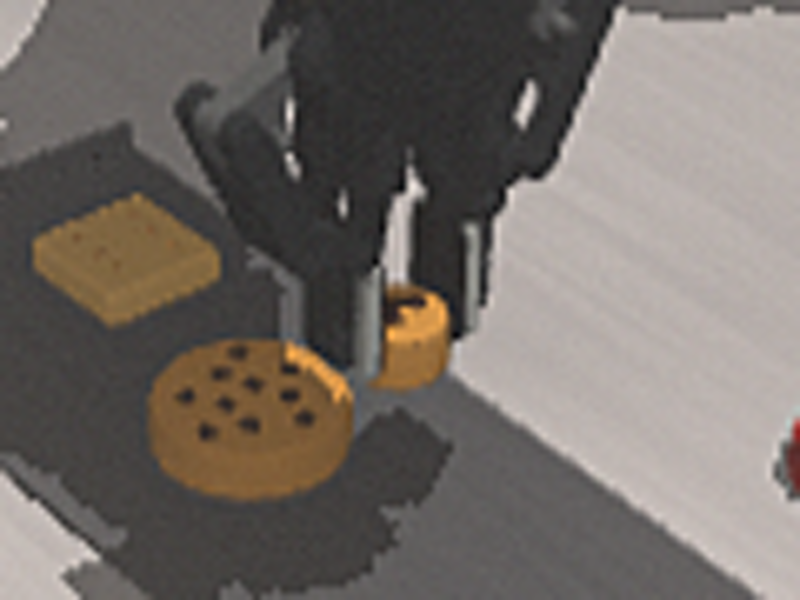

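The cookie is held level at crop (410,335), with its underside just below the fingertips. I'll carry it to the plate at the scale's end.

>>> send_rows:
  plan:
    - {"dx": 0.49,"dy": 0.36,"dz": 0,"rx": 0,"ry": 0,"rz": 0}
    - {"dx": 0.49,"dy": 0.36,"dz": 0,"rx": 0,"ry": 0,"rz": 0}
    - {"dx": 0.49,"dy": 0.36,"dz": 0,"rx": 0,"ry": 0,"rz": 0}
    - {"dx": 0.49,"dy": 0.36,"dz": 0,"rx": 0,"ry": 0,"rz": 0}
    - {"dx": 0.48,"dy": 0.35,"dz": 0,"rx": 0,"ry": 0,"rz": 0}
    - {"dx": 0.48,"dy": 0.35,"dz": 0,"rx": 0,"ry": 0,"rz": 0}
    - {"dx": 0,"dy": 0,"dz": -0.4,"rx": 0,"ry": 0,"rz": 0}
    - {"dx": 0,"dy": 0,"dz": -0.4,"rx": 0,"ry": 0,"rz": 0}
    - {"dx": 0,"dy": 0,"dz": -0.3,"rx": 0,"ry": 0,"rz": 0}
    - {"dx": 0,"dy": 0,"dz": 0,"rx": 0,"ry": 0,"rz": 0}
    - {"dx": 0,"dy": 0,"dz": 0,"rx": 0,"ry": 0,"rz": 0}

```text
t: 6.75
tcp_pos: [0.6333, 0.1614, 0.0595]
eef_rot: [-0.0, 0.706, 0.708, -0.0]
contact_force: [-0.8, -0.2, 1.4]
grip_width: 0.317
gripper_force: 59.3
```

Run:
```python
from m import *
o=robot.observe();print(o['tcp_pos'],o['gripper_force'],o['grip_width'])
s=robot.snapshot('scene'); u,v=map(int,proj(s,np.array(o['tcp_pos'])-[0,0,.03])); print(u,v)
cv2.imwrite('pics/g4.png',cv2.resize(s['img'][v-60:v+60,u-80:u+80,::-1],(800,600),interpolation=2))
```

```text
[0.63328742 0.16141819 0.05946717] 59.318854291923344 0.3169249576024543
319 323
```

View pics/g4.png

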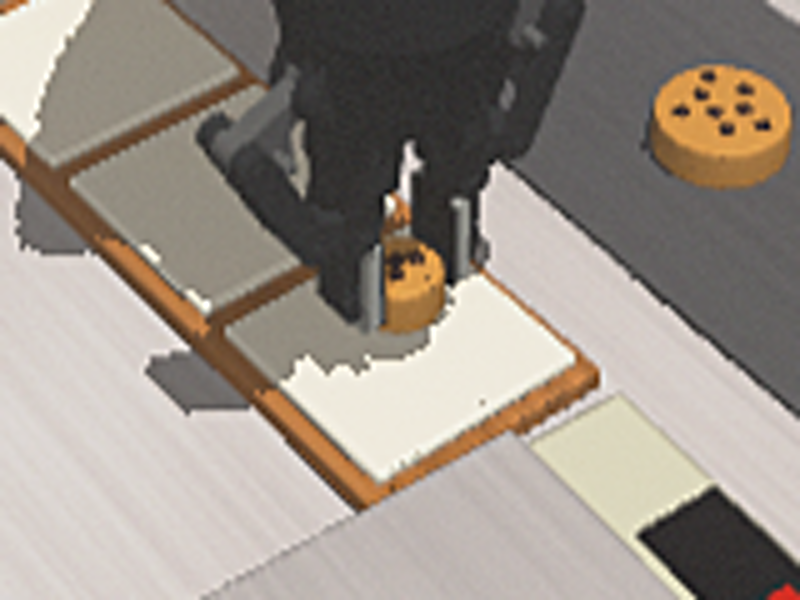

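The plate corners are at crop (222,328), (580,358) and (380,485), which puts the centre near (403,350). The cookie underside should land there, so I'm lowering and releasing.

>>> send_rows:
  plan:
    - {"dx": 0,"dy": 0,"dz": -0.16,"rx": 0,"ry": 0,"rz": 0}
    - {"dx": 0,"dy": 0,"dz": -0.16,"rx": 0,"ry": 0,"rz": 0}
    - {"dx": 0,"dy": 0,"dz": 0,"rx": 0,"ry": 0,"rz": 0}
    - {"dx": 0,"dy": 0,"dz": 0,"rx": 0,"ry": 0,"rz": 0}

```text
t: 7.2
tcp_pos: [0.6334, 0.1614, 0.0436]
eef_rot: [-0.0, 0.706, 0.708, -0.0]
contact_force: [0.2, -0.0, 0.5]
grip_width: 0.322
gripper_force: 59.3
```

>>> send_rows:
  plan:
    - {"dx": 0,"dy": 0,"dz": 0,"rx": 0,"ry": 0,"rz": 0}
    - {"dx": 0,"dy": 0,"dz": 0,"rx": 0,"ry": 0,"rz": 0}
    - {"dx": 0,"dy": 0,"dz": 0,"rx": 0,"ry": 0,"rz": 0}
    - {"dx": 0,"dy": 0,"dz": 0,"rx": 0,"ry": 0,"rz": 0}
    - {"dx": 0,"dy": 0,"dz": 0,"rx": 0,"ry": 0,"rz": 0}
    - {"dx": 0,"dy": 0,"dz": 0.3,"rx": 0,"ry": 0,"rz": 0}
    - {"dx": 0,"dy": 0,"dz": 0.6,"rx": 0,"ry": 0,"rz": 0}
    - {"dx": 0,"dy": 0,"dz": 0.6,"rx": 0,"ry": 0,"rz": 0}
    - {"dx": -0.4,"dy": 0.2,"dz": 0,"rx": 0,"ry": 0,"rz": 0}
    - {"dx": -0.6,"dy": 0.3,"dz": 0,"rx": 0,"ry": 0,"rz": 0}
    - {"dx": -0.6,"dy": 0.3,"dz": 0,"rx": 0,"ry": 0,"rz": 0}
    - {"dx": -0.6,"dy": 0.3,"dz": 0,"rx": 0,"ry": 0,"rz": 0}
    - {"dx": -0.6,"dy": 0.3,"dz": 0,"rx": 0,"ry": 0,"rz": 0}
    - {"dx": -0.33,"dy": 0.15,"dz": 0,"rx": 0,"ry": 0,"rz": 0}
    - {"dx": 0,"dy": 0,"dz": 0,"rx": 0,"ry": 0,"rz": 0}
    - {"dx": 0,"dy": 0,"dz": 0,"rx": 0,"ry": 0,"rz": 0}
  gripper: 62

```text
t: 8.8
tcp_pos: [0.4782, 0.2387, 0.1194]
eef_rot: [0.001, 0.706, 0.708, 0.001]
contact_force: [0.5, -1.6, 0.8]
grip_width: 0.724
gripper_force: 0.0
```

Run:
```python
from m import *
np.set_printoptions(precision=4,suppress=True)
o=robot.observe();print(o['tcp_pos'],o['eef_rot'])
s=robot.snapshot('scene'); t=robot.snapshot('top')
for k in(s,t):
    mm=comps(masks(k)[0],40)
    for n,p,z in(('a',(.633,.161),.016),('b',(.477,.238),.004),('c',(.475,.144),.004)):
        print(n,fit([k],[mm],np.array(p),lambda p:cyl(*p,z,R[n],.018))[::2])
u,v=map(int,proj(s,(.633,.161,.016)))
a=cv2.resize(s['img'][v-40:v+40,u-50:u+50,::-1],(500,400),interpolation=2)
u,v=map(int,proj(t,(.633,.161,.016))); b=cv2.resize(t['img'][v-40:v+40,u-30:u+30,::-1],(300,400),interpolation=2)
cv2.imwrite('pics/g5.png',np.hstack([a,b]))
```

```text
[0.4782 0.2387 0.1194] [0.0006 0.706  0.7083 0.0005]
a (array([0.636 , 0.1622]), [(280, 331)])
b (array([0.4781, 0.24  ]), [(440, 491)])
c (array([0.4773, 0.1466]), [(564, 618)])
a (array([0.6332, 0.1583]), [(92, 129)])
b (array([0.6363, 0.1593]), [(92, 217)])
c (array([0.6363, 0.1593]), [(92, 343)])
```

View pics/g5.png

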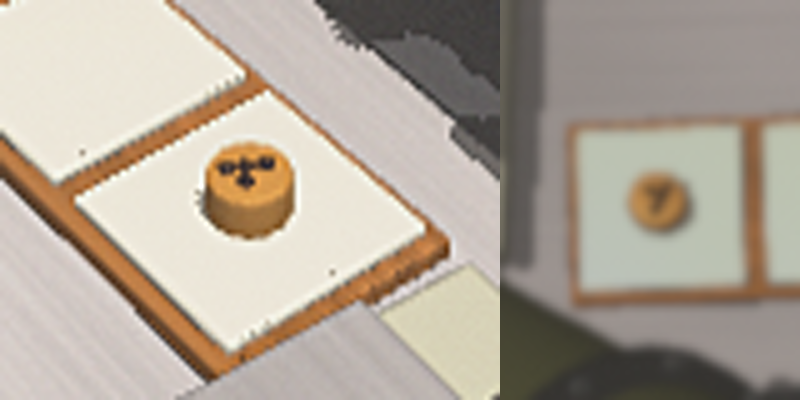

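Cookie a sits centred on its plate in both views. Its known pose also calibrates both cameras to within about 3 mm. Next is b at (.4753,.2387).

>>> send_rows:
  plan:
    - {"dx": -0.06,"dy": 0,"dz": -0.4,"rx": 0,"ry": 0,"rz": 0}
    - {"dx": 0,"dy": 0,"dz": -0.5,"rx": 0,"ry": 0,"rz": 0}
    - {"dx": 0,"dy": 0,"dz": -0.5,"rx": 0,"ry": 0,"rz": 0}
    - {"dx": 0,"dy": 0,"dz": -0.4,"rx": 0,"ry": 0,"rz": 0}
    - {"dx": 0,"dy": 0,"dz": 0,"rx": 0,"ry": 0,"rz": 0}
    - {"dx": 0,"dy": 0,"dz": 0,"rx": 0,"ry": 0,"rz": 0}

```text
t: 9.5
tcp_pos: [0.4747, 0.2386, 0.0287]
eef_rot: [-0.0, 0.706, 0.708, -0.0]
contact_force: [-0.0, 0.3, 0.7]
grip_width: 0.725
gripper_force: 0.0
```

>>> send_rows:
  plan:
    - {"dx": 0,"dy": 0,"dz": 0,"rx": 0,"ry": 0,"rz": 0}
    - {"dx": 0,"dy": 0,"dz": 0,"rx": 0,"ry": 0,"rz": 0}
    - {"dx": 0,"dy": 0,"dz": 0,"rx": 0,"ry": 0,"rz": 0}
    - {"dx": 0,"dy": 0,"dz": 0,"rx": 0,"ry": 0,"rz": 0}
    - {"dx": 0,"dy": 0,"dz": 0,"rx": 0,"ry": 0,"rz": 0}
    - {"dx": 0,"dy": 0,"dz": 0,"rx": 0,"ry": 0,"rz": 0}
    - {"dx": 0,"dy": 0,"dz": 0,"rx": 0,"ry": 0,"rz": 0}
    - {"dx": 0,"dy": 0,"dz": 0,"rx": 0,"ry": 0,"rz": 0}
    - {"dx": 0,"dy": 0,"dz": 0,"rx": 0,"ry": 0,"rz": 0}
    - {"dx": 0,"dy": 0,"dz": 0,"rx": 0,"ry": 0,"rz": 0}
  gripper: 25

```text
t: 10.5
tcp_pos: [0.4749, 0.2392, 0.0303]
eef_rot: [0.001, 0.706, 0.708, 0.001]
contact_force: [0.1, -0.0, 5.6]
grip_width: 0.441
gripper_force: 59.7
```

>>> send_rows:
  plan:
    - {"dx": 0,"dy": 0,"dz": 0.3,"rx": 0,"ry": 0,"rz": 0}
    - {"dx": 0,"dy": 0,"dz": 0.5,"rx": 0,"ry": 0,"rz": 0}
    - {"dx": 0,"dy": 0,"dz": 0.5,"rx": 0,"ry": 0,"rz": 0}
    - {"dx": 0,"dy": 0,"dz": 0.36,"rx": 0,"ry": 0,"rz": 0}
    - {"dx": 0.4,"dy": -0.43,"dz": 0,"rx": 0,"ry": 0,"rz": 0}
    - {"dx": 0.4,"dy": -0.43,"dz": 0,"rx": 0,"ry": 0,"rz": 0}
    - {"dx": 0.4,"dy": -0.43,"dz": 0,"rx": 0,"ry": 0,"rz": 0}
    - {"dx": 0.4,"dy": -0.43,"dz": 0,"rx": 0,"ry": 0,"rz": 0}
    - {"dx": 0.4,"dy": -0.43,"dz": 0,"rx": 0,"ry": 0,"rz": 0}
    - {"dx": 0.4,"dy": -0.43,"dz": 0,"rx": 0,"ry": 0,"rz": 0}
    - {"dx": 0.4,"dy": -0.43,"dz": 0,"rx": 0,"ry": 0,"rz": 0}
    - {"dx": 0.4,"dy": -0.43,"dz": 0,"rx": 0,"ry": 0,"rz": 0}
    - {"dx": 0,"dy": 0,"dz": -0.4,"rx": 0,"ry": 0,"rz": 0}
    - {"dx": 0,"dy": 0,"dz": -0.4,"rx": 0,"ry": 0,"rz": 0}
    - {"dx": 0,"dy": 0,"dz": -0.2,"rx": 0,"ry": 0,"rz": 0}
    - {"dx": 0,"dy": 0,"dz": -0.1,"rx": 0,"ry": 0,"rz": 0}
    - {"dx": 0,"dy": 0,"dz": 0,"rx": 0,"ry": 0,"rz": 0}
    - {"dx": 0,"dy": 0,"dz": 0,"rx": 0,"ry": 0,"rz": 0}

```text
t: 12.3
tcp_pos: [0.6345, 0.0673, 0.0577]
eef_rot: [0.0, 0.706, 0.708, 0.0]
contact_force: [-0.3, 0.3, -0.5]
grip_width: 0.435
gripper_force: 60.3
```

>>> send_rows:
  plan:
    - {"dx": 0,"dy": -0.02,"dz": -0.15,"rx": 0,"ry": 0,"rz": 0}
    - {"dx": 0,"dy": 0,"dz": -0.14,"rx": 0,"ry": 0,"rz": 0}
    - {"dx": 0,"dy": 0,"dz": 0,"rx": 0,"ry": 0,"rz": 0}
    - {"dx": 0,"dy": 0,"dz": 0,"rx": 0,"ry": 0,"rz": 0}

```text
t: 12.7
tcp_pos: [0.6344, 0.0658, 0.0424]
eef_rot: [0.0, 0.706, 0.708, 0.0]
contact_force: [0.2, -0.8, 3.3]
grip_width: 0.439
gripper_force: 60.7
```

>>> send_rows:
  plan:
    - {"dx": 0,"dy": 0,"dz": 0,"rx": 0,"ry": 0,"rz": 0}
    - {"dx": 0,"dy": 0,"dz": 0,"rx": 0,"ry": 0,"rz": 0}
    - {"dx": 0,"dy": 0,"dz": 0,"rx": 0,"ry": 0,"rz": 0}
    - {"dx": 0,"dy": 0,"dz": 0,"rx": 0,"ry": 0,"rz": 0}
    - {"dx": 0,"dy": 0,"dz": 0,"rx": 0,"ry": 0,"rz": 0}
    - {"dx": 0,"dy": 0,"dz": 0.3,"rx": 0,"ry": 0,"rz": 0}
    - {"dx": 0,"dy": 0,"dz": 0.6,"rx": 0,"ry": 0,"rz": 0}
    - {"dx": 0,"dy": 0,"dz": 0.6,"rx": 0,"ry": 0,"rz": 0}
    - {"dx": -0.4,"dy": 0.2,"dz": 0,"rx": 0,"ry": 0,"rz": 0}
    - {"dx": -0.6,"dy": 0.3,"dz": 0,"rx": 0,"ry": 0,"rz": 0}
    - {"dx": -0.6,"dy": 0.3,"dz": 0,"rx": 0,"ry": 0,"rz": 0}
    - {"dx": -0.6,"dy": 0.3,"dz": 0,"rx": 0,"ry": 0,"rz": 0}
    - {"dx": -0.6,"dy": 0.3,"dz": 0,"rx": 0,"ry": 0,"rz": 0}
    - {"dx": -0.41,"dy": 0.17,"dz": 0,"rx": 0,"ry": 0,"rz": 0}
    - {"dx": 0,"dy": 0,"dz": 0,"rx": 0,"ry": 0,"rz": 0}
    - {"dx": 0,"dy": 0,"dz": 0,"rx": 0,"ry": 0,"rz": 0}
  gripper: 73

```text
t: 14.3
tcp_pos: [0.4741, 0.1447, 0.1183]
eef_rot: [0.001, 0.706, 0.709, 0.001]
contact_force: [-0.6, -0.3, -0.3]
grip_width: 0.857
gripper_force: 0.0
```

Run:
```python
from m import *
np.set_printoptions(precision=4,suppress=True)
s=robot.snapshot('scene'); o=robot.observe(); print(o['tcp_pos'])
mm=comps(masks(s)[0],40)
for n,p,z in(('a',(.633,.161),.016),('b',(.635,.067),.016),('c',(.475,.144),.004),('d',(.474,-.033),.004)):
    print(n,fit([s],[mm],np.array(p),lambda p:cyl(*p,z,R[n],.018))[0]-[.0027,.0014])
cv2.imwrite('pics/g6.png',cv2.resize(s['img'][200:380,190:430,::-1],(800,600),interpolation=2))
```

```text
[0.4747 0.1443 0.1181]
a [0.6334 0.1609]
b [0.6573 0.0812]
c [0.4744 0.145 ]
d [ 0.4719 -0.0322]
```

View pics/g6.png

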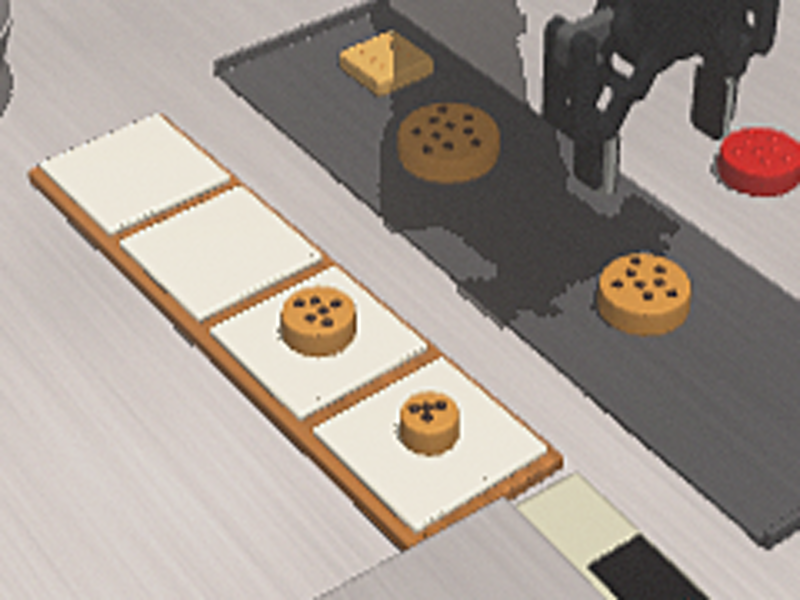

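Run:
```python
from m import *
np.set_printoptions(precision=4,suppress=True)
s=robot.snapshot('scene'); off=np.array([.0027,.0014])
hsv=masks(s)[2]; H,S,V=[hsv[:,:,i].astype(int) for i in range(3)]
w=((S<45)&(V>190)).astype(np.uint8)
C=[]
for g in((.633,.161),(.635,.066),(.637,-.028),(.639,-.122)):
    u,v=proj(s,(g[0]+.025,g[1]+.025,.016)); n,l=cv2.connectedComponents(w,connectivity=4); k=l[int(v),int(u)]
    vv,uu=np.nonzero(l==k); P=np.array([at(s,a,b,.016)[:2]-off for a,b in zip(uu,vv)],np.float32)*1000
    r=cv2.minAreaRect(P); print(np.array(r[0]),r[1],r[2],len(P))
m=((H>8)&(H<28)&(S>100)&(V>130)).astype(np.uint8); print(hsv[300,286],hsv[310,286],hsv[int(200+545/3.33),int(190+410/3.33)],hsv[int(200+345/3.33),int(190+318/3.33)])
```

```text
[634.446  162.3876] (82.79197692871094, 84.55634307861328) 1.2344920635223389 1565
[636.4076  67.8853] (82.61897277832031, 84.75318145751953) 1.4591647386550903 1110
[638.4988 -26.8153] (82.36648559570312, 84.8389663696289) 1.1461929082870483 1269
[643.1157  17.5742] (727.4462890625, 1233.348876953125) 52.54240798950195 93676
[ 16 155 197] [ 22  21 236] [ 14 133 149] [ 16 151 159]
```

Fitting the plate rectangles gives an 84 mm size and centres at (634,162), (636,68), (638,-27), so the fourth is at (640.5,-121.5). Cookies a and b are within 3 mm. Next is c.

>>> send_rows:
  plan:
    - {"dx": 0,"dy": 0,"dz": -0.45,"rx": 0,"ry": 0,"rz": 0}
    - {"dx": 0,"dy": 0,"dz": -0.5,"rx": 0,"ry": 0,"rz": 0}
    - {"dx": 0,"dy": 0,"dz": -0.5,"rx": 0,"ry": 0,"rz": 0}
    - {"dx": 0,"dy": 0,"dz": -0.37,"rx": 0,"ry": 0,"rz": 0}
    - {"dx": 0,"dy": 0,"dz": 0,"rx": 0,"ry": 0,"rz": 0}
    - {"dx": 0,"dy": 0,"dz": 0,"rx": 0,"ry": 0,"rz": 0}

```text
t: 15.0
tcp_pos: [0.4741, 0.1443, 0.0263]
eef_rot: [-0.0, 0.706, 0.708, -0.0]
contact_force: [-0.6, -0.1, 0.6]
grip_width: 0.855
gripper_force: 0.0
```

>>> send_rows:
  plan:
    - {"dx": 0,"dy": 0,"dz": 0,"rx": 0,"ry": 0,"rz": 0}
    - {"dx": 0,"dy": 0,"dz": 0,"rx": 0,"ry": 0,"rz": 0}
    - {"dx": 0,"dy": 0,"dz": 0,"rx": 0,"ry": 0,"rz": 0}
    - {"dx": 0,"dy": 0,"dz": 0,"rx": 0,"ry": 0,"rz": 0}
    - {"dx": 0,"dy": 0,"dz": 0,"rx": 0,"ry": 0,"rz": 0}
    - {"dx": 0,"dy": 0,"dz": 0,"rx": 0,"ry": 0,"rz": 0}
    - {"dx": 0,"dy": 0,"dz": 0,"rx": 0,"ry": 0,"rz": 0}
    - {"dx": 0,"dy": 0,"dz": 0,"rx": 0,"ry": 0,"rz": 0}
    - {"dx": 0,"dy": 0,"dz": 0,"rx": 0,"ry": 0,"rz": 0}
    - {"dx": 0,"dy": 0,"dz": 0,"rx": 0,"ry": 0,"rz": 0}
  gripper: 36

```text
t: 16.0
tcp_pos: [0.4744, 0.1446, 0.0279]
eef_rot: [0.001, 0.706, 0.708, 0.001]
contact_force: [-1.6, -1.4, 8.2]
grip_width: 0.562
gripper_force: 60.5
```

>>> send_rows:
  plan:
    - {"dx": 0,"dy": 0,"dz": 0.3,"rx": 0,"ry": 0,"rz": 0}
    - {"dx": 0,"dy": 0,"dz": 0.5,"rx": 0,"ry": 0,"rz": 0}
    - {"dx": 0,"dy": 0,"dz": 0.5,"rx": 0,"ry": 0,"rz": 0}
    - {"dx": 0,"dy": 0,"dz": 0.3,"rx": 0,"ry": 0,"rz": 0}
    - {"dx": 0.41,"dy": -0.43,"dz": 0,"rx": 0,"ry": 0,"rz": 0}
    - {"dx": 0.41,"dy": -0.43,"dz": 0,"rx": 0,"ry": 0,"rz": 0}
    - {"dx": 0.41,"dy": -0.43,"dz": 0,"rx": 0,"ry": 0,"rz": 0}
    - {"dx": 0.41,"dy": -0.43,"dz": 0,"rx": 0,"ry": 0,"rz": 0}
    - {"dx": 0.41,"dy": -0.43,"dz": 0,"rx": 0,"ry": 0,"rz": 0}
    - {"dx": 0.41,"dy": -0.43,"dz": 0,"rx": 0,"ry": 0,"rz": 0}
    - {"dx": 0.41,"dy": -0.43,"dz": 0,"rx": 0,"ry": 0,"rz": 0}
    - {"dx": 0.41,"dy": -0.42,"dz": 0,"rx": 0,"ry": 0,"rz": 0}
    - {"dx": 0,"dy": 0,"dz": -0.4,"rx": 0,"ry": 0,"rz": 0}
    - {"dx": 0,"dy": 0,"dz": -0.4,"rx": 0,"ry": 0,"rz": 0}
    - {"dx": 0,"dy": 0,"dz": -0.2,"rx": 0,"ry": 0,"rz": 0}
    - {"dx": 0,"dy": 0,"dz": 0,"rx": 0,"ry": 0,"rz": 0}
    - {"dx": 0,"dy": 0,"dz": 0,"rx": 0,"ry": 0,"rz": 0}

```text
t: 17.7
tcp_pos: [0.6379, -0.0267, 0.0571]
eef_rot: [0.0, 0.706, 0.708, 0.0]
contact_force: [0.1, -0.8, 0.5]
grip_width: 0.565
gripper_force: 62.3
```

>>> send_rows:
  plan:
    - {"dx": 0,"dy": 0,"dz": -0.17,"rx": 0,"ry": 0,"rz": 0}
    - {"dx": 0,"dy": 0,"dz": -0.16,"rx": 0,"ry": 0,"rz": 0}
    - {"dx": 0,"dy": 0,"dz": 0,"rx": 0,"ry": 0,"rz": 0}
    - {"dx": 0,"dy": 0,"dz": 0,"rx": 0,"ry": 0,"rz": 0}

```text
t: 18.1
tcp_pos: [0.638, -0.0269, 0.04]
eef_rot: [0.0, 0.706, 0.708, 0.0]
contact_force: [0.6, 0.0, 3.2]
grip_width: 0.563
gripper_force: 62.7
```

>>> send_rows:
  plan:
    - {"dx": 0,"dy": 0,"dz": 0,"rx": 0,"ry": 0,"rz": 0}
    - {"dx": 0,"dy": 0,"dz": 0,"rx": 0,"ry": 0,"rz": 0}
    - {"dx": 0,"dy": 0,"dz": 0,"rx": 0,"ry": 0,"rz": 0}
    - {"dx": 0,"dy": 0,"dz": 0,"rx": 0,"ry": 0,"rz": 0}
    - {"dx": 0,"dy": 0,"dz": 0,"rx": 0,"ry": 0,"rz": 0}
    - {"dx": 0,"dy": 0,"dz": 0.3,"rx": 0,"ry": 0,"rz": 0}
    - {"dx": 0,"dy": 0,"dz": 0.6,"rx": 0,"ry": 0,"rz": 0}
    - {"dx": 0,"dy": 0,"dz": 0.6,"rx": 0,"ry": 0,"rz": 0}
    - {"dx": -0.4,"dy": -0.02,"dz": 0,"rx": 0,"ry": 0,"rz": 0}
    - {"dx": -0.6,"dy": -0.02,"dz": 0,"rx": 0,"ry": 0,"rz": 0}
    - {"dx": -0.6,"dy": -0.02,"dz": 0,"rx": 0,"ry": 0,"rz": 0}
    - {"dx": -0.6,"dy": -0.02,"dz": 0,"rx": 0,"ry": 0,"rz": 0}
    - {"dx": -0.6,"dy": -0.02,"dz": 0,"rx": 0,"ry": 0,"rz": 0}
    - {"dx": -0.52,"dy": -0.01,"dz": 0,"rx": 0,"ry": 0,"rz": 0}
    - {"dx": 0,"dy": 0,"dz": 0,"rx": 0,"ry": 0,"rz": 0}
    - {"dx": 0,"dy": 0,"dz": 0,"rx": 0,"ry": 0,"rz": 0}
  gripper: 85

```text
t: 19.7
tcp_pos: [0.4722, -0.0326, 0.1159]
eef_rot: [0.001, 0.706, 0.708, 0.0]
contact_force: [1.2, -0.7, 0.6]
grip_width: 0.99
gripper_force: 0.0
```

Run:
```python
from m import *
np.set_printoptions(precision=4,suppress=True)
s=robot.snapshot('scene'); o=robot.observe(); print(o['tcp_pos'],o['eef_rot'],o['grip_width'])
mm=comps(masks(s)[0],40)
for n,p,z in(('c',(.638,-.027),.016),('d',(.474,-.033),.004)):
    print(n,fit([s],[mm],np.array(p),lambda p:cyl(*p,z,R[n],.018))[0]-[.0027,.0014])
cv2.imwrite('pics/g7.png',cv2.resize(s['img'][180:360,190:430,::-1],(800,600),interpolation=2))
```

```text
[ 0.4729 -0.0325  0.1157] [0.0009 0.7059 0.7083 0.0008] 0.9963513509867867
c [0.6524 0.0578]
d [ 0.4719 -0.0322]
```

View pics/g7.png

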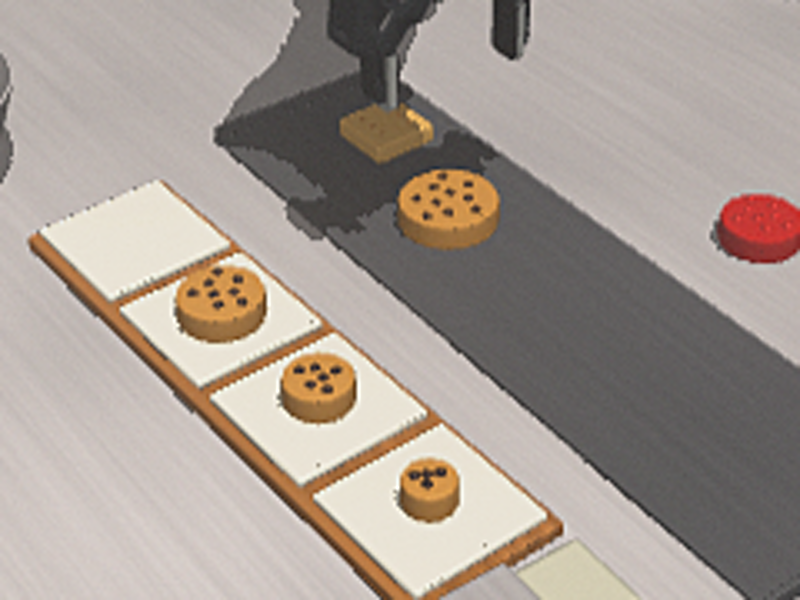

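Crop check: c (221,302), b (318,387) and a (430,490) all sit flat on their plates. d is untouched at (448,208). Picking up d.

>>> send_rows:
  plan:
    - {"dx": 0,"dy": 0,"dz": -0.45,"rx": 0,"ry": 0,"rz": 0}
    - {"dx": 0,"dy": 0,"dz": -0.5,"rx": 0,"ry": 0,"rz": 0}
    - {"dx": 0,"dy": 0,"dz": -0.5,"rx": 0,"ry": 0,"rz": 0}
    - {"dx": 0,"dy": 0,"dz": -0.36,"rx": 0,"ry": 0,"rz": 0}
    - {"dx": 0,"dy": 0,"dz": 0,"rx": 0,"ry": 0,"rz": 0}
    - {"dx": 0,"dy": 0,"dz": 0,"rx": 0,"ry": 0,"rz": 0}

```text
t: 20.35
tcp_pos: [0.4724, -0.0321, 0.0244]
eef_rot: [-0.0, 0.706, 0.708, 0.0]
contact_force: [0.9, 0.5, 0.3]
grip_width: 0.995
gripper_force: 0.0
```

>>> send_rows:
  plan:
    - {"dx": 0,"dy": 0,"dz": 0,"rx": 0,"ry": 0,"rz": 0}
    - {"dx": 0,"dy": 0,"dz": 0,"rx": 0,"ry": 0,"rz": 0}
    - {"dx": 0,"dy": 0,"dz": 0,"rx": 0,"ry": 0,"rz": 0}
    - {"dx": 0,"dy": 0,"dz": 0,"rx": 0,"ry": 0,"rz": 0}
    - {"dx": 0,"dy": 0,"dz": 0,"rx": 0,"ry": 0,"rz": 0}
    - {"dx": 0,"dy": 0,"dz": 0,"rx": 0,"ry": 0,"rz": 0}
    - {"dx": 0,"dy": 0,"dz": 0,"rx": 0,"ry": 0,"rz": 0}
    - {"dx": 0,"dy": 0,"dz": 0,"rx": 0,"ry": 0,"rz": 0}
    - {"dx": 0,"dy": 0,"dz": 0,"rx": 0,"ry": 0,"rz": 0}
    - {"dx": 0,"dy": 0,"dz": 0,"rx": 0,"ry": 0,"rz": 0}
  gripper: 48

```text
t: 21.35
tcp_pos: [0.4725, -0.0325, 0.026]
eef_rot: [0.001, 0.706, 0.708, 0.001]
contact_force: [-2.6, 0.9, 11.9]
grip_width: 0.709
gripper_force: 62.0
```

>>> send_rows:
  plan:
    - {"dx": 0,"dy": 0,"dz": 0.3,"rx": 0,"ry": 0,"rz": 0}
    - {"dx": 0,"dy": 0,"dz": 0.5,"rx": 0,"ry": 0,"rz": 0}
    - {"dx": 0,"dy": 0,"dz": 0.5,"rx": 0,"ry": 0,"rz": 0}
    - {"dx": 0,"dy": 0,"dz": 0.3,"rx": 0,"ry": 0,"rz": 0}
    - {"dx": 0.42,"dy": -0.22,"dz": 0,"rx": 0,"ry": 0,"rz": 0}
    - {"dx": 0.42,"dy": -0.22,"dz": 0,"rx": 0,"ry": 0,"rz": 0}
    - {"dx": 0.42,"dy": -0.22,"dz": 0,"rx": 0,"ry": 0,"rz": 0}
    - {"dx": 0.42,"dy": -0.22,"dz": 0,"rx": 0,"ry": 0,"rz": 0}
    - {"dx": 0.42,"dy": -0.22,"dz": 0,"rx": 0,"ry": 0,"rz": 0}
    - {"dx": 0.42,"dy": -0.22,"dz": 0,"rx": 0,"ry": 0,"rz": 0}
    - {"dx": 0.42,"dy": -0.22,"dz": 0,"rx": 0,"ry": 0,"rz": 0}
    - {"dx": 0.42,"dy": -0.24,"dz": 0,"rx": 0,"ry": 0,"rz": 0}
    - {"dx": 0,"dy": 0,"dz": -0.4,"rx": 0,"ry": 0,"rz": 0}
    - {"dx": 0,"dy": 0,"dz": -0.4,"rx": 0,"ry": 0,"rz": 0}
    - {"dx": 0,"dy": 0,"dz": -0.2,"rx": 0,"ry": 0,"rz": 0}
    - {"dx": 0,"dy": 0,"dz": 0,"rx": 0,"ry": 0,"rz": 0}
    - {"dx": 0,"dy": 0,"dz": 0,"rx": 0,"ry": 0,"rz": 0}

```text
t: 23.05
tcp_pos: [0.6399, -0.1214, 0.0552]
eef_rot: [0.0, 0.706, 0.708, 0.0]
contact_force: [0.5, 0.3, -0.6]
grip_width: 0.706
gripper_force: 65.5
```

>>> send_rows:
  plan:
    - {"dx": 0,"dy": 0,"dz": -0.17,"rx": 0,"ry": 0,"rz": 0}
    - {"dx": 0,"dy": 0,"dz": -0.16,"rx": 0,"ry": 0,"rz": 0}
    - {"dx": 0,"dy": 0,"dz": 0,"rx": 0,"ry": 0,"rz": 0}
    - {"dx": 0,"dy": 0,"dz": 0,"rx": 0,"ry": 0,"rz": 0}

```text
t: 23.45
tcp_pos: [0.6394, -0.1215, 0.0375]
eef_rot: [-0.0, 0.706, 0.708, -0.0]
contact_force: [1.1, -0.4, -0.3]
grip_width: 0.709
gripper_force: 70.5
```

>>> send_rows:
  plan:
    - {"dx": 0,"dy": 0,"dz": 0,"rx": 0,"ry": 0,"rz": 0}
    - {"dx": 0,"dy": 0,"dz": 0,"rx": 0,"ry": 0,"rz": 0}
    - {"dx": 0,"dy": 0,"dz": 0,"rx": 0,"ry": 0,"rz": 0}
    - {"dx": 0,"dy": 0,"dz": 0,"rx": 0,"ry": 0,"rz": 0}
    - {"dx": 0,"dy": 0,"dz": 0,"rx": 0,"ry": 0,"rz": 0}
    - {"dx": 0,"dy": 0,"dz": 0.3,"rx": 0,"ry": 0,"rz": 0}
    - {"dx": 0,"dy": 0,"dz": 0.6,"rx": 0,"ry": 0,"rz": 0}
    - {"dx": 0,"dy": 0,"dz": 0.7,"rx": 0,"ry": 0,"rz": 0}
    - {"dx": 0,"dy": 0,"dz": 0.7,"rx": 0,"ry": 0,"rz": 0}
    - {"dx": -0.4,"dy": -0.1,"dz": 0.5,"rx": 0,"ry": 0,"rz": 0}
    - {"dx": -0.6,"dy": -0.3,"dz": 0.2,"rx": 0,"ry": 0,"rz": 0}
    - {"dx": -0.6,"dy": -0.4,"dz": 0,"rx": 0,"ry": 0,"rz": 0}
    - {"dx": -0.6,"dy": -0.4,"dz": 0,"rx": 0,"ry": 0,"rz": 0}
    - {"dx": -0.6,"dy": -0.4,"dz": 0,"rx": 0,"ry": 0,"rz": 0}
    - {"dx": -0.5,"dy": -0.4,"dz": 0,"rx": 0,"ry": 0,"rz": 0}
    - {"dx": 0,"dy": -0.4,"dz": 0,"rx": 0,"ry": 0,"rz": 0}
    - {"dx": 0,"dy": 0,"dz": 0,"rx": 0,"ry": 0,"rz": 0}
    - {"dx": 0,"dy": 0,"dz": 0,"rx": 0,"ry": 0,"rz": 0}
  gripper: 85

```text
t: 25.25
tcp_pos: [0.4749, -0.2413, 0.1886]
eef_rot: [0.0, 0.706, 0.708, 0.0]
contact_force: [0.0, -0.0, 0.2]
grip_width: 0.997
gripper_force: 0.0
```

Run:
```python
from m import *
np.set_printoptions(precision=4,suppress=True)
s=robot.snapshot('scene'); t=robot.snapshot('top'); o=robot.observe(); print(o['tcp_pos'],o['grip_width'])
for k,off in((s,[.0027,.0014]),(t,[0,-.0025])):
    hsv=masks(k)[2].astype(int); m=((hsv[:,:,0]>8)&(hsv[:,:,0]<24)&(hsv[:,:,1]>100)).astype(np.uint8)
    for n,p in dict(a=(.634,.162),b=(.6365,.068),c=(.6385,-.027),d=(.6405,-.1215)).items():
        w=np.zeros_like(m); q=np.array([proj(k,x) for x in cyl(*(np.array(p)+off),.016,R[n]+.007,.018)],np.float32); cv2.fillConvexPoly(w,cv2.convexHull(q).astype(np.int32),1)
        print(n,fit([k],[[(m*w)>0]],np.array(p),lambda p:cyl(*p,.016,R[n],.018))[0]-off-p)
a=cv2.resize(s['img'][200:380,190:430,::-1],(480,360),interpolation=2); b=cv2.resize(t['img'][150:300,230:400,::-1],(320,360)); cv2.imwrite('pics/g8.png',np.hstack([a,b]))
```

```text
[ 0.4752 -0.2402  0.1883] 0.9939312352362374
a [-0.0002 -0.0006]
b [-0.0023 -0.0038]
c [-0.0012 -0.0023]
d [-0.0014  0.0003]
a [-0.0006 -0.0012]
b [-0.0022 -0.0032]
c [-0.0007  0.0001]
d [-0.0011 -0.0006]
```

View pics/g8.png

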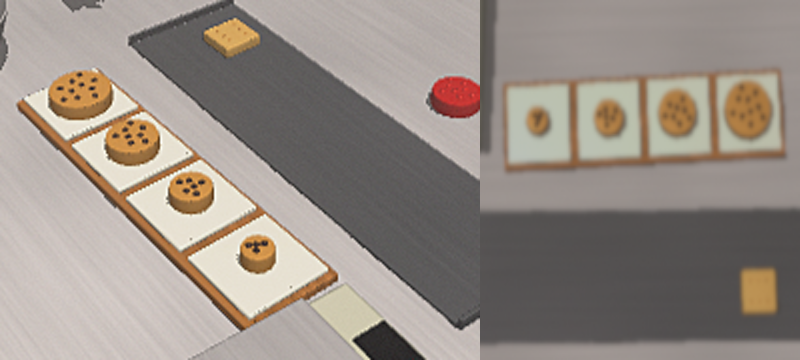

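All four cookies lie flat, in order and within about 5 mm of their plate centres: a (257,253), b (191,192), c (132,140), d (80,93). The shortbread and scale are where they were.

```bash
python3 -c "
from station import robot
print(robot.close_job())"
```

```text
the job is handed in; nothing more can be done
None
```

The job is handed in: all four round cookies lie flat in size order, smallest at the scale's end, each within about 5 mm of its plate's centre by my camera measurements, with the shortbread and scale not moved; no verdict came back.

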